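Hang a hot cast-iron pan by an S-hook fed through its handle

ROBOT

A 6-joint arm with a two-finger parallel gripper is mounted at the origin on a cart in front of the work surface, level with it; the furniture and walls round the work are solid. World frame = base frame: x ahead of the robot, y to its left, z up, the work surface at z = 0. Lengths are in m, angles in rad, forces in N, time in s.
With the tool pointing down it reaches from about 0.4 to 0.825 m from the base axis. Payload 7 kg.
Tool frame: the origin (TCP) lies on the centre line of the jaws, within the pads' length; the fingertips stand tip_reach ahead of it and the grasp point (between the pads) is the TCP (tip_reach is the distance from the TCP to the fingertips, in m); z points along the fingers, y is the line along which they close (so a half turn about z gives the same grasp; the last joint's range is limited). The gripper opens to 88 mm and grips with 3 to 60 N. Pads are 19 mm wide; open, the fingers measure 130 mm over their backs; the gripper's body (78 mm by 193 mm) begins 47 mm behind the grasp point.
Start: joints at [-0.839, 0.359, 0.012, 0, -1.224, -0.288], TCP at [0.29, -0.61, 0.246] pointing down, gripper open.
Joint ranges: [-3.07, 3.07], [-1.43, 2.12], [-1.02, 1.25], [-3.03, 1.67], [-3.05, -0], [-3.03, 3.03]. Speed limits (rad/s): [2.39, 2.39, 3.01, 3.14, 3.14, 3.14].

INTERFACE

Orientations are given as [roll, pitch, yaw] about the fixed x, y, z axes, in that order (R = Rz(yaw) Ry(pitch) Rx(roll)).
In Python, from station import get_state, grab_frame, calibration, job_done, find_in, mark_of, tip_reach gives the robot as it stands.
- The arm moves only by the shell command python3 -m handwheel 'ROWS' [OPENING] [FORCE]. ROWS is JSON, a list of rows, each an object with "delta_pos": the shift along the world's x, y, z in units of 30 mm (1.0 is 30 mm), a list of three; "dr": the turn, a rotation vector about the world's x, y, z in degrees, a list of three. In form: [{"delta_pos": [tx, ty, tz], "dr": [rx, ry, rz]}, ...]. A call has 1 to 10 rows; each row shifts and turns the commanded pose from where the row before left it; what a row does not reach is not made up. A row lasts 1/10 s, in which the tool goes at most 50 mm and 8.59 degrees, less where a joint would pass 70% of its speed; a pose out of reach is approached as far as the arm can. A call is refused whole if a number of a shift passes 1 or a number of a turn 8.59, either way. A call with a gripper value outside its range is refused whole. OPENING is the closure, from -1 (fully open) to 1 (shut), set as the call begins (- or left out, the last holds). The fingers move at their own pace and stop on an object; FORCE is the grip in N (left out, the last holds). Time passes only in rows, so rows that do not move let the fingers close. It gives the time, the measured TCP pose, the force, the opening and the grip force at its end, in the units of the state.
- get_state(): the state, without advancing time (a new reading comes with each control period).
- grab_frame(name): name is "scene" or "top"; returns the picture (420x560x3 uint8, red, green, blue); there is no depth.
- calibration(name): a dict with "fx", "fy", "cx", "cy" (pixels), "extrinsics" (4x4, takes a point from world to camera coordinates). Camera axes: x right, y down, z forward; pixel columns grow to the right and rows downward; lengths in m; the calibration is good to about 2 mm. A picture is of the moment at which its call begins. calibration takes no time and is no camera call.
- job_done(): hands the job in; it is judged then, once.
Trained networks look in the newest picture that a camera, given by its name, has taken for a name from the list of things; names that differ only in an ending like _2 or _b are one class to them, and where a whole thing is asked for, a point or a joint stands for the part that bears it (a point fixed in the world has none). Each returns a list of dicts, best first, with "conf" (0 to 1); they miss things now and then, are a little off and sometimes report something else, mostly with a low value. They report only what shows in the picture. A call takes as long as a camera call.
- find_in(camera, query): "location" ([column, row] in pixels, amid what is visible of it).
- mark_of(camera, query): "location" ([column, row] in pixels: a listed point, or the origin of a listed thing).
The state is a dict: "t": time; "q": joint angles; "qd": joint speeds; "joint_efforts": joint torques, N m; "eef_pos": TCP position; "ee_rot": TCP orientation; "force": force on the tool from outside, world axes, zero at the start; "moment": the same for the moment, N m; "width": finger opening in m; "gripper_force": force on a finger pad.
Only numpy, scipy, OpenCV 4.12 (cv2) and the standard library are available. Lean on these libraries where they do the work, as an engineer would, in place of code of your own. Each camera call takes 0.05 s, during which the arm holds its last target. There are 200 camera calls.

TASK

The little black cast-iron pan on the cork trivet is still too hot to touch, so handle it by a hook only. Take the free S-hook off the rail and, with the pan still standing flat, feel the hook's lower tip up through the hole in the end of the handle from below, without prising the pan up while the tip is not through. Then lift the pan by the hook, hang it gently on the rail to cool, clear of the worktop, let go, and leave everything else where it stands.

Things in the scene. Friction and masses are not known exactly. Their poses are not given: they have to be found in the camera images.
- hook: Free S-hook, 6 mm steel wire, 105 mm tall, 30 mm wide, 50 g; starts upright on the bar, x towards the robot. Origin half-way up. z up; x in the upper loop's plane, towards the side of the lower loop's upward tip. Loops 18 mm wide inside. The lower loop is hand-bent: twisted up to 30 degrees either way about the hook's z (stiff in use). Not reported while held; may sit a few mm off in the grip.
- hook_grip (a point): Middle of the S-hook's upper loop, 34.5 mm above its origin, axes as the hook's. Its legs (30 mm over their outsides along the hook's x) can be pinched here from above, a finger either side of the bar inside the loop. The upper tip is the -x leg and ends 23.5 mm above the origin; to free the bar, raise the hook 35 mm, then move it along its +x and up by 7 mm for each 12 mm.
- hook_tip (a point): Where the end of the S-hook's lower tip (rounded, points up) would be without the twist: 12 mm along the hook's x, 33 mm below its origin. The real tip is at the same height but, by the twist, up to 6 mm to either side in y. 16.5 mm above the loop's inner bottom, 19.5 mm above the hook's lowest point. The loop's back is 24 mm behind the tip, straight up to 21 mm below the origin.
- hook_seat (a point): Inner bottom of the S-hook's lower loop, where a hung thing rests: 46.5 mm below the hook's origin.
- hook_crown (a point): Inner top of the S-hook's upper loop, which rests on the bar: 46.5 mm above the hook's origin.
- pan: Small black cast-iron pan, hot, loose on the trivet: rim 122 mm across, base 96 mm, 30 mm high, about 0.75 kg. Origin under the middle of its base, z up, x towards the handle's end. Handle flat, 24 mm wide, 23 to 29 mm above the base, ending in a round eye of 30 mm diameter, its outer end 137 mm from the origin. About 2 N up at the eye tips it, 1 N sideways turns it.
- hole (a point): Middle of the 8 mm hole in the handle's eye (hole axis vertical while the pan stands): 122 mm along the pan's x, 26 mm above its base, half-way through the 6 mm thickness and 15 mm from the end of the handle. Below the eye there is nothing down to the worktop (33 mm free).
- stand: Dark steel rail stand, fixed: a 12 mm round bar, 300 mm long, between two posts, its middle line 300 mm above the worktop. Origin on the worktop below the bar's middle; y along the bar, x across it, away from the robot. A turner (fixed, 54 mm wide) hangs on its own hook at y = -105 mm; the rest of the bar is free. The free S-hook starts between y = 0 and 60 mm, where the pan has room.
- rail_mid (a point): Middle of the bar's middle line, 300 mm above the worktop; axes as the stand's.
- trivet: Fixed round cork trivet, 132 mm across and 10 mm thick, under the pan. Origin under its middle.
- mug: White mug, bystander, 87 x 113 x 90 mm, origin under its middle.
- glass: Water glass, bystander, 81 mm across, 93 mm high, origin under its middle.
- salt: Salt shaker, bystander, 44 mm across, 90 mm high, origin under its middle.
- pepper: Wooden pepper mill, bystander, 58 mm across, 170 mm high, origin under its middle.

How it is judged:
On the way, in this order (a step that is already met when the one before it is completed fails the run):
1. with the pan still standing flat on the trivet, the S-hook's lower tip is up through the hole in the handle (z of hook_tip in the frame of pan between 0.0305 and 0.045 m and x of hook_tip in the frame of pan between 0.112 and 0.13 m and y of hook_tip in the frame of pan between -0.008 and 0.008 m and angle between pan's own z axis and vertical below 0.07 rad), for 0.05 s.
2. the pan hangs from the S-hook's lower loop, lifted clear of trivet and worktop (distance between hole and hook_seat below 0.012 m and angle between pan's own z axis and vertical above 1.2 rad and height (world z) of hole above 0.2 m and contact force between pan and trivet below 0.01 N), for 0.2 s.
At the end, for the whole second after the job is handed in: Hook's crown resting on the bar (8 mm across, 6 mm in height, between the posts); pan hanging in its lower loop (hole within 12 mm of the loop's bottom, pan within about 20 degrees of hanging upright), clear of the worktop, nearly still (under 0.06 m/s, 0.6 rad/s) (x of hook_crown in the frame of stand between -0.008 and 0.008 m and z of hook_crown in the frame of stand between 0.3 and 0.312 m and y of hook_crown in the frame of stand between -0.12 and 0.12 m and distance between hole and hook_seat below 0.012 m and angle between pan's own z axis and vertical above 1.2 rad and linear speed of pan below 0.06 m/s and angular speed of pan below 0.6 rad/s and linear speed of hook below 0.04 m/s); the robot touches nothing.
It fails at once if the gripper or arm touches the hot pan (contact force between any of the fingers, the arm and pan above 0.5 N).
It fails at once if the pan is prised up (tipped more than 4 degrees) while the hook's tip is not through the hole (angle between pan's own z axis and vertical above 0.07 rad and z of hook_tip in the frame of pan below 0.029 m).
It fails at once if the hook strikes or presses the pan with more than 20 N (contact force between hook and pan above 20 N).
It fails at once if the pan is dropped or flung (faster than 0.7 m/s) (linear speed of pan above 0.7 m/s).
It fails at once if a bystander (mug, glass, salt, pepper mill) is pushed more than 30 mm (distance of any of mug, glass, salt, pepper from where it was at the start of the episode above 0.03 m).
It also fails if it takes over 72 s, if anything falls off the work surface, if the arm or the gripper's body presses on something with over 40 N, if the wrist force passes 120 N, or if a joint passes its speed limit or range.

## Working session

There is one attempt and no reset: what is moved stays moved. The work goes in short steps, Python scripts to look and compute and a shell command to move; the robot and the scene stay as the last step left them, time stands still between calls to the robot, and variables do not carry over. Pictures are saved under pics/ and viewed, at most 10 in all, crops included, and the job is handed in when it is done.

```bash
mkdir -p pics; cat > h.py <<'E'
import numpy as np, cv2
from station import *
def proj(c,P):
    k=calibration(c);E=np.array(k["extrinsics"]);p=E[:3,:3]@np.array(P)+E[:3,3]
    return np.array([k["fx"]*p[0]/p[2]+k["cx"],k["fy"]*p[1]/p[2]+k["cy"]])
def ray(c,uv):
    k=calibration(c);E=np.array(k["extrinsics"]);R=E[:3,:3]
    d=R.T@np.array([(uv[0]-k["cx"])/k["fx"],(uv[1]-k["cy"])/k["fy"],1]);return -R.T@E[:3,3],d/np.linalg.norm(d)
def atz(c,uv,z):
    o,d=ray(c,uv);return o+d*(z-o[2])/d[2]
def tri(uv1,uv2):
    A=np.zeros((3,3));b=np.zeros(3);r=[ray("scene",uv1),ray("top",uv2)]
    for o,d in r:
        M=np.eye(3)-np.outer(d,d);A+=M;b+=M@o
    x=np.linalg.solve(A,b);return x,[np.linalg.norm((np.eye(3)-np.outer(d,d))@(x-o)) for o,d in r]
E
cat > l.py <<'E'
from h import *
np.set_printoptions(precision=4,suppress=True)
for c in ["scene","top"]:
    im=grab_frame(c);cv2.imwrite(f"pics/{c}0.png",im[:,:,::-1])
    print(c,ray(c,(280,210)),calibration(c)["fx"])
for n in ["hook","hook_grip","hook_tip","hook_crown","hook_seat","pan","hole","stand","rail_mid","trivet","mug","glass","salt","pepper"]:
    r=[mark_of(c,n) for c in ["scene","top"]]
    for c,x in zip(["scene","top"],r): print(n,c,[(np.round(y["location"],1),round(y["conf"],2)) for y in x[:2]],end=" ")
    if r[0] and r[1]: print(*tri(r[0][0]["location"],r[1][0]["location"]))
    else: print()
print(tip_reach, get_state())
E
python3 l.py
```

```text
scene (array([-0.068 ,  0.8171,  0.7375]), array([ 0.5341, -0.6855, -0.4948])) 398.04087679586684
top (array([ 0.155 , -0.003 ,  1.5587]), array([ 0.2598,  0.019 , -0.9655])) 493.55197787751104
hook scene [(array([227.8, 271.2]), 0.35)] hook top [(array([209.7, 163.4]), 0.39)] [0.6443 0.2305 0.0506] [np.float64(0.06412067270248112), np.float64(0.06412067270248112)]
hook_grip scene [(array([210.1, 210.9]), 0.55), (array([207.6, 184.7]), 0.5)] hook_grip top [(array([206.5, 160.5]), 0.37)] [0.6355 0.2323 0.2264] [np.float64(0.015772120160196166), np.float64(0.015772120160196326)]
hook_tip scene [(array([206.6, 206.6]), 0.48)] hook_tip top [(array([209.2, 174.2]), 0.5)] [0.6118 0.2339 0.2385] [np.float64(0.008685090137868655), np.float64(0.008685090137868532)]
hook_crown scene [(array([205. , 175.7]), 0.67)] hook_crown top [(array([207.9, 159.4]), 0.4)] [0.6234 0.2253 0.3189] [np.float64(0.005672012491721666), np.float64(0.005672012491721943)]
hook_seat scene [(array([207.6, 216.6]), 0.62)] hook_seat top [(array([208.9, 170.3]), 0.57)] [0.625  0.2345 0.2083] [np.float64(0.001748686059288
[... 1283 characters left out ...]
33751), np.float64(0.0075106038924336515)]
pepper scene [(array([193.5, 325.6]), 0.74)] pepper top [(array([169.8, 215.4]), 0.89)] [ 0.5351  0.3839 -0.003 ] [np.float64(0.0035386737586325127), np.float64(0.0035386737586324156)]
0.019 {'t': 1.5, 'q': array([-0.8389,  0.3586,  0.0119,  0.    , -1.2241, -0.2881]), 'qd': array([-0.0007,  0.0019,  0.0011, -0.0016, -0.0012,  0.0002]), 'joint_efforts': array([ -0.    , -58.2359,  29.3288,   7.0019,   0.0126,  -0.    ]), 'eef_pos': array([ 0.2898, -0.6096,  0.2456]), 'ee_rot': array([ 3.1416, -0.    , -2.6978]), 'force': array([0.8558, 0.2137, 0.5566]), 'moment': array([ 0.0289, -0.0037, -0.052 ]), 'gripper_force': 0.0, 'width': 0.08779490695078117}
```

```bash
python3 - <<'E'
import cv2,numpy as np
s=cv2.imread("pics/scene0.png");t=cv2.imread("pics/top0.png")
a=cv2.resize(s[150:310,170:330],(600,600),interpolation=cv2.INTER_CUBIC)  
cv2.imwrite("pics/a.png",s);
cv2.imwrite("pics/b.png",np.hstack([cv2.resize(s[160:260,175:275],(400,400),interpolation=cv2.INTER_CUBIC),cv2.resize(t[140:280,160:300],(400,400),interpolation=cv2.INTER_CUBIC)]))
E
```

```text
(no output)
```

View pics/a.png

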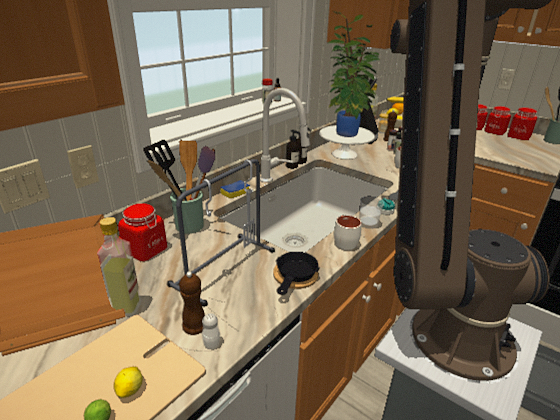

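View pics/b.png

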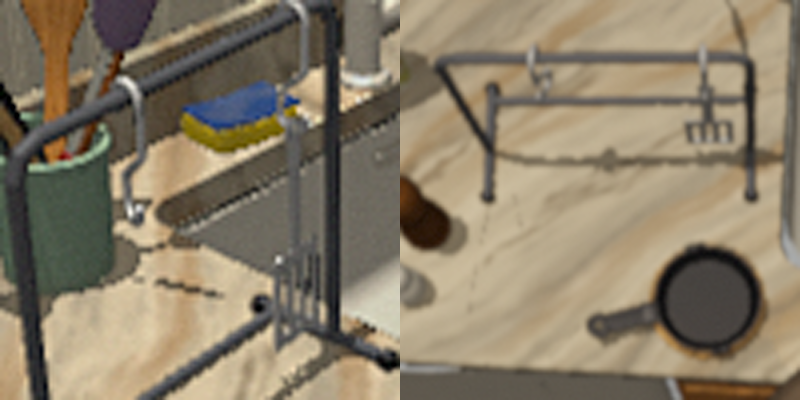

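The scene picture shows the hook on the bar at about (206,178) with its tip at about (208,214). The pan is at (297,272), and its handle runs to the eye at (282,291). In the top picture the hook is at about (206,159), its tip lies towards the robot and slightly right at (211,171), and the turner is at (265,165).

```bash
python3 - <<'E'
from h import *
np.set_printoptions(precision=4,suppress=True)
print("bar", *[atz("top",p,.3) for p in [(177.5,161),(225.5,160),(280.7,161)]])
for c in ["scene","top"]:
  grab_frame(c)
  for n,z in [("rail_mid",.3),("hook_crown",.306),("hook_seat",.213),("hook_tip",.2265),("hole",.036)]:
    l=[y["location"] for y in mark_of(c,n)[:1]]
    if l: print(c,n,np.round(l[0],1),atz(c,l[0],z))
E
```

```text
bar [0.6167 0.3069 0.3   ] [0.6264 0.1771 0.3   ] [0.6314 0.0273 0.3   ]
scene rail_mid [223.2 177.1] [0.6216 0.1738 0.3   ]
scene hook_crown [205.7 179. ] [0.6366 0.2195 0.306 ]
scene hook_seat [209.1 215.5] [0.618  0.2331 0.213 ]
scene hook_tip [211.7 211.8] [0.6092 0.2312 0.2265]
scene hole [282.7 290.4] [0.4166 0.1741 0.036 ]
top rail_mid [226.8 158.5] [0.6309 0.174  0.3   ]
top hook_crown [206.6 158. ] [0.6272 0.2278 0.306 ]
top hook_seat [207.  169.2] [0.6279 0.2405 0.213 ]
top hook_tip [208.9 171.9] [0.6153 0.2319 0.2265]
top hole [228.9 253.8] [0.4152 0.1785 0.036 ]
```

```bash
python3 -m handwheel '[{"delta_pos":[0,0.6,1],"dr":[0,0,0]},{"delta_pos":[0.4,1,1],"dr":[0,0,0]},{"delta_pos":[0.4,1,1],"dr":[0,0,0]},{"delta_pos":[0.4,1,1],"dr":[0,0,0]},{"delta_pos":[0.4,1,1],"dr":[0,0,4]},{"delta_pos":[0.4,1,1],"dr":[0,0,6]},{"delta_pos":[0.4,1,0],"dr":[0,0,6]},{"delta_pos":[0.4,1,0],"dr":[0,0,6]},{"delta_pos":[0.4,1,0],"dr":[0,0,6]},{"delta_pos":[0.4,1,0],"dr":[0,0,6]}]' -1 20
```

```text
t: 3.1
eef_pos: [0.398, -0.3203, 0.4258]
ee_rot: [-3.141, 0.0, -2.1]
force: [1.9, 0.3, 0.2]
width: 0.0876
gripper_force: 0.0
```

```bash
python3 -m handwheel '[{"delta_pos":[0.4,1,0],"dr":[0,0,6]},{"delta_pos":[0.4,1,0],"dr":[0,0,6]},{"delta_pos":[0.4,1,0],"dr":[0,0,6]},{"delta_pos":[0.4,1,0],"dr":[0,0,6]},{"delta_pos":[0.4,1,0],"dr":[0,0,6]},{"delta_pos":[0.4,1,0],"dr":[0,0,3]},{"delta_pos":[0.4,1,0],"dr":[0,0,0]},{"delta_pos":[0.4,1,0],"dr":[0,0,0]},{"delta_pos":[0.4,1,0],"dr":[0,0,0]},{"delta_pos":[0.4,1,0],"dr":[0,0,0]}]' && python3 -m handwheel '[{"delta_pos":[0.4,1,0],"dr":[0,0,0]},{"delta_pos":[0.4,1,0],"dr":[0,0,0]},{"delta_pos":[0.4,1,0],"dr":[0,0,0]},{"delta_pos":[0.4,1,0],"dr":[0,0,0]},{"delta_pos":[0.4,1,0],"dr":[0,0,0]},{"delta_pos":[0.4,1,0],"dr":[0,0,0]},{"delta_pos":[0.5,1,0],"dr":[0,0,0]},{"delta_pos":[0.5,1,0],"dr":[0,0,0]},{"delta_pos":[0.1,0,0],"dr":[0,0,0]},{"delta_pos":[0,0,0],"dr":[0,0,0]}]'; python3 - <<'E'
from h import *
s=grab_frame("scene")[:,:,::-1];t=grab_frame("top")[:,:,::-1]
cv2.imwrite("pics/c.png",np.hstack([cv2.resize(s[140:240,160:260],(400,400),interpolation=cv2.INTER_CUBIC),cv2.resize(t[100:200,160:260],(400,400),interpolation=cv2.INTER_CUBIC)]))
E
```

```text
t: 4.1
eef_pos: [0.518, -0.0203, 0.4259]
ee_rot: [-3.141, 0.0, -1.528]
force: [0.2, 0.4, 0.9]
width: 0.0876
gripper_force: 0.0
t: 5.1
eef_pos: [0.6231, 0.2191, 0.4245]
ee_rot: [3.14, -0.001, -1.528]
force: [0.1, -0.2, -0.9]
width: 0.0877
gripper_force: 0.0
```

View pics/c.png

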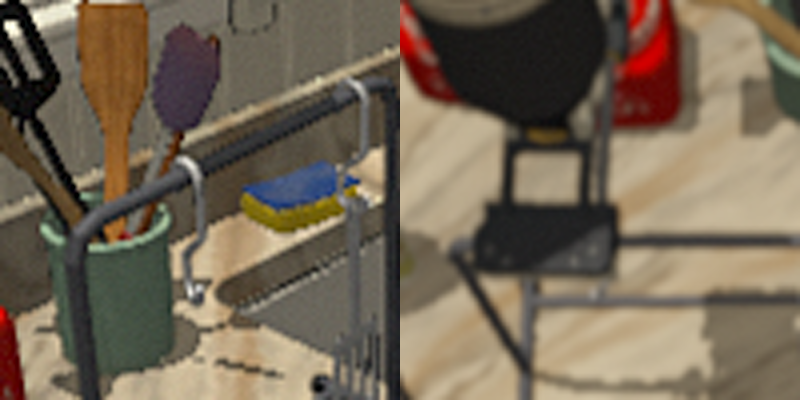

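Gripper is above the bar; the hook hangs undisturbed with its crown at scene pixel (206,180).

```bash
python3 - <<'E'
from h import *
np.set_printoptions(precision=4,suppress=True)
for uv in [(206.2,180.5),(207,180.5)]:
  o,d=ray("scene",uv); 
  for z in (.3,.306,.312): print(uv,z,o+d*(z-o[2])/d[2])
for y in (.22,.225,.23,.235): print(y,proj("scene",(.622,y,.309)),proj("top",(.622,y,.309)), proj("scene",(.6,y,.22)))
print(proj("scene",get_state()["eef_pos"]))
E
```

```text
(206.2, 180.5) 0.3 [0.6388 0.2163 0.3   ]
(206.2, 180.5) 0.306 [0.6291 0.2245 0.306 ]
(206.2, 180.5) 0.312 [0.6194 0.2328 0.312 ]
(207, 180.5) 0.3 [0.6373 0.215  0.3   ]
(207, 180.5) 0.306 [0.6277 0.2232 0.306 ]
(207, 180.5) 0.312 [0.618  0.2315 0.312 ]
0.22 [209.4478 179.6418] [209.1292 159.5453] [217.547  213.5293]
0.225 [207.9391 180.2894] [207.2803 159.4535] [216.1139 214.2705]
0.23 [206.4199 180.9415] [205.4315 159.3617] [214.671  215.0168]
0.235 [204.8899 181.5981] [203.5829 159.27  ] [213.2184 215.7681]
[206.7491 134.1063]
```

```bash
python3 -m handwheel '[{"delta_pos":[0,0.3,-0.5],"dr":[0,0,0]},{"delta_pos":[0,0,-0.7],"dr":[0,0,0]},{"delta_pos":[0,0,-0.7],"dr":[0,0,0]},{"delta_pos":[0,0,-0.7],"dr":[0,0,0]},{"delta_pos":[0,0,-0.7],"dr":[0,0,0]},{"delta_pos":[0,0,-0.6],"dr":[0,0,0]},{"delta_pos":[0,0,-0.4],"dr":[0,0,0]},{"delta_pos":[0,0,0],"dr":[0,0,0]},{"delta_pos":[0,0,0],"dr":[0,0,0]}]'; python3 - <<'E'
from h import *
s=grab_frame("scene")[:,:,::-1];t=grab_frame("top")[:,:,::-1]
cv2.imwrite("pics/d.png",np.hstack([cv2.resize(s[130:230,160:260],(400,400),interpolation=cv2.INTER_CUBIC),cv2.resize(t[110:210,160:260],(400,400),interpolation=cv2.INTER_CUBIC)]))
E
```

```text
t: 6.1
eef_pos: [0.6231, 0.227, 0.2977]
ee_rot: [-3.14, 0.0, -1.529]
force: [0.6, -0.3, 0.2]
width: 0.0876
gripper_force: 0.0
```

View pics/d.png

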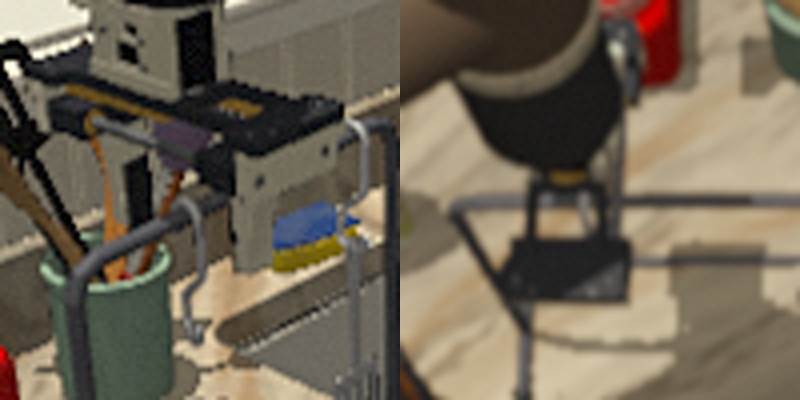

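The fingers straddle the bar, one either side of the hook, whose crown is at about crop (190,200). Closing now.

```bash
python3 -m handwheel '[{"delta_pos":[0,0,-0.1],"dr":[0,0,0]},{"delta_pos":[0,0,0],"dr":[0,0,0]},{"delta_pos":[0,0,0],"dr":[0,0,0]},{"delta_pos":[0,0,0],"dr":[0,0,0]},{"delta_pos":[0,0,0],"dr":[0,0,0]},{"delta_pos":[0,0,0],"dr":[0,0,0]},{"delta_pos":[0,0,0],"dr":[0,0,0]},{"delta_pos":[0,0,0],"dr":[0,0,0]}]' 1 40
```

```text
t: 7.0
eef_pos: [0.6229, 0.2274, 0.2936]
ee_rot: [-3.141, 0.0, -1.528]
force: [1.6, 0.3, -0.2]
width: 0.0292
gripper_force: 15.1
```

```bash
python3 -m handwheel '[{"delta_pos":[0,0,0],"dr":[0,0,0]},{"delta_pos":[0,0,0.3],"dr":[0,0,0]},{"delta_pos":[0,0,0.4],"dr":[0,0,0]},{"delta_pos":[0,0,0.47],"dr":[0,0,0]},{"delta_pos":[-0.4,-0.02,0.233],"dr":[0,0,0]},{"delta_pos":[-0.4,-0.02,0.233],"dr":[0,0,0]},{"delta_pos":[-0.4,-0.02,0.233],"dr":[0,0,0]},{"delta_pos":[-0.4,-0.02,0.233],"dr":[0,0,0]},{"delta_pos":[-0.8,-0.04,0.4],"dr":[0,0,0]},{"delta_pos":[-0.8,-0.04,0.2],"dr":[0,0,0]}]' 1 50; python3 - <<'E'
from h import *
s=grab_frame("scene")[:,:,::-1];p=get_state()["eef_pos"];print(p,get_state()["width"],get_state()["force"])
u=proj("scene",p-[0,0,.03]).astype(int);print(u)
t=grab_frame("top")[:,:,::-1];v=proj("top",p-[0,0,.03]).astype(int)
cv2.imwrite("pics/e.png",np.hstack([cv2.resize(I[w[1]-40:w[1]+40,w[0]-40:w[0]+40],(400,400),interpolation=cv2.INTER_CUBIC) for I,w in ((s,u),(t,v))]))
E
```

```text
t: 8.0
eef_pos: [0.5256, 0.2224, 0.3757]
ee_rot: [-3.141, 0.0, -1.528]
force: [0.6, 0.8, 0.5]
width: 0.0278
gripper_force: 50.0
[0.52305257 0.22206285 0.37754707] 0.028307894382331465 [-3.29057237 -1.73948536 -1.51166719]
[237 177]
```

View pics/e.png

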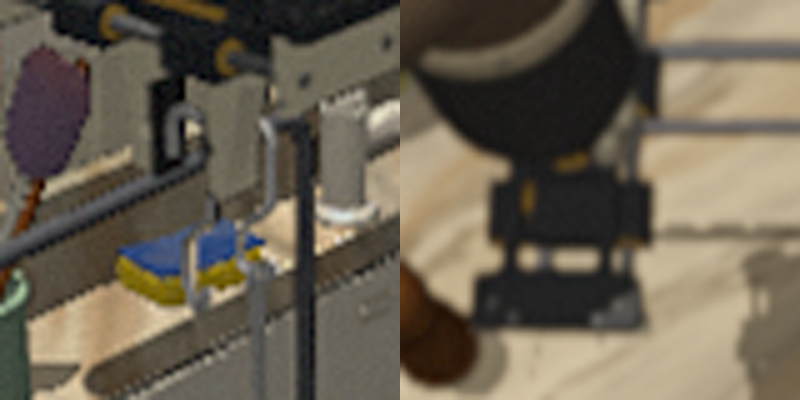

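The hook is held, with its legs between the pads and the lower loop visible at crop (190,290). Now I'll bring it near the scene camera while turning it to measure the twist.

```bash
python3 -m handwheel '[{"delta_pos":[-0.7,0.5,0.4],"dr":[0,0,6]},{"delta_pos":[-0.8,0.6,0.4],"dr":[0,0,8]},{"delta_pos":[-0.8,0.6,0.4],"dr":[0,0,8]},{"delta_pos":[-0.8,0.6,0.4],"dr":[0,0,8]},{"delta_pos":[-0.8,0.6,0.4],"dr":[0,0,8]},{"delta_pos":[-0.8,0.6,0.4],"dr":[0,0,8]},{"delta_pos":[-0.8,0.6,0.4],"dr":[0,0,8]},{"delta_pos":[-0.8,0.6,0.4],"dr":[0,0,8]},{"delta_pos":[-0.8,0.6,0.4],"dr":[0,0,8]},{"delta_pos":[-0.8,0.6,0.4],"dr":[0,0,8]}]' && python3 -m handwheel '[{"delta_pos":[-0.8,0.6,0.1],"dr":[0,0,8]},{"delta_pos":[-0.8,0.6,0],"dr":[0,0,8]},{"delta_pos":[-0.8,0.6,0],"dr":[0,0,8]},{"delta_pos":[-0.4,0.3,0],"dr":[0,0,2]},{"delta_pos":[0,0,0],"dr":[0,0,0]},{"delta_pos":[0,0,0],"dr":[0,0,0]},{"delta_pos":[0,0,0],"dr":[0,0,0]}]'; python3 - <<'E'
from h import *
s=grab_frame("scene")[:,:,::-1];g=get_state();p=g["eef_pos"];print(p,g["width"],g["force"],g["q"])
u=proj("scene",p-[0,0,.04]);print(u)
cv2.imwrite("pics/f_full.png",s)
x,y=np.clip(u.astype(int),[50,75],[510,345])
cv2.imwrite("pics/f.png",cv2.resize(s[y-75:y+75,x-50:x+50],(400,600),interpolation=cv2.INTER_CUBIC)); print(x-50,y-75)
E
```

```text
t: 9.1
eef_pos: [0.2884, 0.3998, 0.4953]
ee_rot: [-3.141, 0.0, -0.161]
force: [0.4, 1.7, -1.1]
width: 0.0282
gripper_force: 49.9
t: 9.8
eef_pos: [0.2064, 0.4621, 0.4978]
ee_rot: [-3.141, -0.0, 0.285]
force: [-0.4, 0.2, -0.7]
width: 0.0281
gripper_force: 50.0
[0.20649715 0.46203738 0.49786686] 0.028376658336132135 [ 0.25947249 -0.8283492  -0.35685043] [ 1.53936519e+00  1.33754669e-02  1.35598185e-01  2.10980651e-04
 -1.69269749e+00  3.16068980e-01]
[280.82891578 225.80222338]
230 150
```

View pics/f.png

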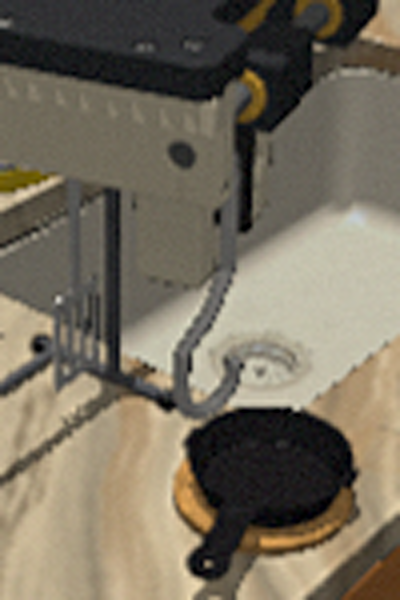

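The hook hangs clear against the sink. In the crop its tip end is at about (238,360), the back top at (181,360) and the bottom at (203,410). The pan and eye are below, with the hole near crop (207,562). I'll fit a wire model.

```bash
cat > fit.py <<'E'
from h import *
from scipy.optimize import least_squares
from scipy.spatial.transform import Rotation as Ro
def wire(th):
    c,s=np.cos(th),np.sin(th); a=np.linspace(0,np.pi,30)
    up=[(12*np.cos(t),0,37.5+12*np.sin(t)) for t in a[::-1]]; up=[(-12,0,26.5)]+up
    lo=[(-12*np.cos(t),-0-12*np.sin(t)*0,-37.5-12*np.sin(t)) for t in a]; lo=[(-12,0,-21)]+lo+[(12,0,-36)]
    lo=[(x*c,x*s,z) for x,_,z in lo]
    m=[(12,0,14)]
    return np.array(up+m+lo)/1000
def pose(p,tcp,yaw,grip=.0345):
    R=Ro.from_euler("z",yaw+p[4]).as_matrix()@Ro.from_euler("xy",[p[3],p[5]]).as_matrix()
    return R, tcp+np.array(p[:3])-R@[0,0,grip]
def sil(c,P,shape,r=.003,S=4):
    im=np.zeros((shape[0]*S,shape[1]*S),np.uint8); k=calibration(c);o=ray(c,(0,0))[0]
    uv=np.array([proj(c,q) for q in P]); d=np.linalg.norm(P.mean(0)-o)
    cv2.polylines(im,[np.round((uv+.5)*S*16).astype(int)],False,255,max(1,int(round(2*r*k["fx"]/d*S))),cv2.LINE_AA,4)
    return cv2.resize(im,(shape[1],shape[0]),interpolation=cv2.INTER_AREA)
E
python3 - <<'E'
from fit import *
s=cv2.imread("pics/f_full.png")
tcp=get_state()["eef_pos"];yaw=.285-np.pi/2
pts=np.array([(238,362),(181,360),(202,407),(232,230),(228,270),(235,170)])/4+[230,150]-.4
def f(p):
    R,o=pose(p,tcp,yaw);c,s_=np.cos(p[6]),np.sin(p[6]);r=[]
    L=[(12*c,12*s_,-34),(-12*c,-12*s_,-23),(0,0,-49.5)]
    for q,l in zip(pts,L): r+=list(proj("scene",o+R@np.array(l)/1000)-q)
    for q,z in zip(pts[3:],(20,10,35)): 
        r.append((proj("scene",o+R@np.array((12,0,z if z!=10 else 14))/1000)-q)[0])
    return np.r_[np.array(r)/.5,np.array(p[:3])/.003,p[3]/.05,p[4]/.03,p[5]/.03,p[6]/.4]
r=least_squares(f,np.zeros(7));p=r.x
cov=np.linalg.inv(r.jac.T@r.jac)
print(np.round(p[:3]*1000,1),np.degrees(p[3:]).round(1),"sd",np.degrees(cov.diagonal()[3:]**.5).round(1),np.round(r.fun[:9]*.5,1))
R,o=pose(p,tcp,yaw);P=(R@wire(p[6]).T).T+o
big=cv2.resize(s[150:300,230:330],(400,600),interpolation=cv2.INTER_CUBIC);b2=big.copy()
uv=np.array([proj("scene",q) for q in P]);uv=((uv-[230,150]+.5)*4).astype(int)
cv2.polylines(b2,[uv],False,(0,0,255),1)
cv2.imwrite("pics/g.png",np.hstack([b2,big])[100:500])
E
```

```text
[-3.3 -2.2 -0.5] [  2.7  -0.2  -1.3 -31. ] sd [0.8 1.7 1.3 3.5] [-0.7  0.  -0.1 -0.5  0.7  0.5 -0.2  0.5 -0.2]
```

View pics/g.png

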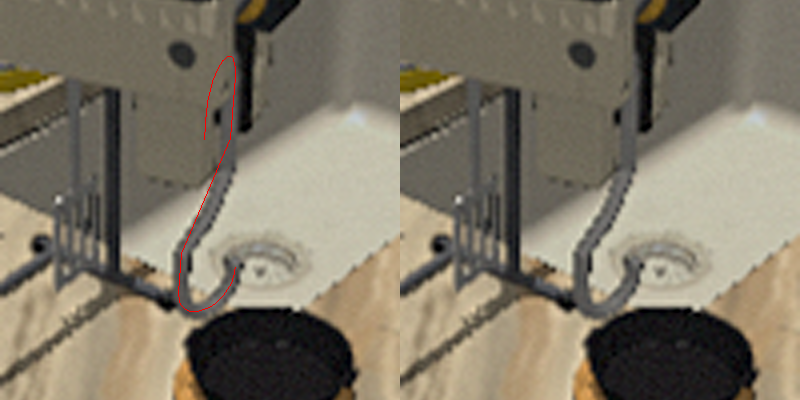

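```bash
python3 - <<'E'
from h import *
for y in (.234,.222): print(proj("top",(.612,y,.2265)),proj("scene",(.612,y,.2265)))
print(proj("top",(.622,.228,.312)),proj("top",(.622,.228,.204)),proj("scene",(.622,.228,.204)))
E
```

```text
[208.0682781  172.97169783] [210.10522307 211.85210285]
[212.26323293 173.18104767] [213.58721723 210.09566314]
[206.00441954 158.99781543] [211.5777698  172.40070785] [209.73043924 217.21446096]
```

```bash
python3 -m handwheel '[{"delta_pos":[0.6,-0.75,-0.8],"dr":[0,0,4.2]},{"delta_pos":[0.6,-0.75,-0.8],"dr":[0,0,4.2]},{"delta_pos":[0.6,-0.75,-0.8],"dr":[0,0,4.2]},{"delta_pos":[0.6,-0.75,-0.8],"dr":[0,0,4.2]},{"delta_pos":[0.6,-0.75,-0.8],"dr":[0,0,4.2]},{"delta_pos":[0.6,-0.75,-0.8],"dr":[0,0,4.2]},{"delta_pos":[0.6,-0.75,-0.8],"dr":[0,0,4.2]},{"delta_pos":[0.6,-0.75,-0.8],"dr":[0,0,4.2]},{"delta_pos":[0.6,-0.75,-0.8],"dr":[0,0,4.2]},{"delta_pos":[0.6,-0.75,-0.8],"dr":[0,0,4.2]}]' && python3 -m handwheel '[{"delta_pos":[0,0,-0.5],"dr":[0,0,0]},{"delta_pos":[0,0,-0.5],"dr":[0,0,0]},{"delta_pos":[0,0,0],"dr":[0,0,0]},{"delta_pos":[0,0,0],"dr":[0,0,0]}]'; python3 - <<'E'
from h import *
np.set_printoptions(precision=4,suppress=True)
g=get_state();p=g["eef_pos"];print(p,g["ee_rot"],g["q"])
for i in range(5):
  for c in ["scene","top"]:
    im=grab_frame(c)
    if i==0: cv2.imwrite(f"pics/h_{c}.png",im[:,:,::-1])
    for n,z in (("hole",.036),("pan",.01),("trivet",0)):
      l=mark_of(c,n)[:1]
      if l: print(c,n,np.round(l[0]["location"],1),atz(c,l[0]["location"],z)[:2],round(l[0]["conf"],2))
s=cv2.imread("pics/h_scene.png");t=cv2.imread("pics/h_top.png")
cv2.imwrite("pics/h.png",np.hstack([cv2.resize(s[205:315,230:330],(364,400),interpolation=cv2.INTER_CUBIC),cv2.resize(t[200:300,190:290],(400,400),interpolation=cv2.INTER_CUBIC)]))
E
```

```text
t: 10.85
eef_pos: [0.3867, 0.2358, 0.2572]
ee_rot: [3.141, -0.001, 1.021]
force: [0.2, 0.5, -0.3]
width: 0.0283
gripper_force: 50.0
t: 11.25
eef_pos: [0.3862, 0.2372, 0.2281]
ee_rot: [3.141, -0.0, 1.019]
force: [-0.7, -0.4, -0.1]
width: 0.0279
gripper_force: 50.0
[0.3862 0.2372 0.2281] [ 3.1412 -0.      1.0187] [ 0.9881 -0.0018 -0.4799  0.0004 -1.0927  1.6012]
scene hole [284.7 292.2] [0.4082 0.1762] 0.85
scene pan [296.7 271.4] [0.4546 0.0591] 0.77
scene trivet [293.4 273.8] [0.4625 0.064 ] 0.72
top hole [228.1 253.1] [0.4172 0.1811] 0.76
top pan [270.  245.1] [0.4544 0.0531] 0.77
scene hole [284.2 292.3] [0.409  0.1773] 0.7
scene pan [295.3 270.9] [0.4591 0.0599] 0.57
scene trivet [291.9 273.3] [0.4673 0.065 ] 0.49
top hole [228.6 255.8] [0.4088 0.1789] 0.82
top pan [269.6 244.1] [0.4575 0.0545] 0.94
scene hole [284.8 288.3] [0.4175 0.164 ] 0.56
scene pan [297.9 270.1] [0.4556 0.052 ] 0.97
scene trivet [296.1 274.8] [0.4537 0.0625] 0.72
top hole [227.8 252.9] [0.4178 0.1821] 0.92
top pan [270.2 249.4] [0.4405 0.0516] 0.62
scene hole [280.2 290.9] [0.4204 0.1798] 0.78
scene pan [296.5 271.8] [0.454 0.061] 0.95
scene trivet [293.6 273. ] [0.4643 0.0606] 0.73
top hole [230.4 254.8] [0.4123 0.1736] 0.81
top pan [270.8 245.9] [0.4519 0.0504] 0.87
scene hole [281.5 289.7] [0.4207 0.174 ] 0.85
scene pan [296.7 273.3] [0.4494 0.0662] 0.94
scene trivet [292.1 272.2] [0.4699 0.0605] 0.51
top hole [228.3 253.3] [0.4166 0.1805] 0.78
top pan [268.2 245. ] [0.4544 0.0588] 0.61
top trivet [205.6 257.2] [0.4065 0.256 ] 0.7
```

View pics/h.png

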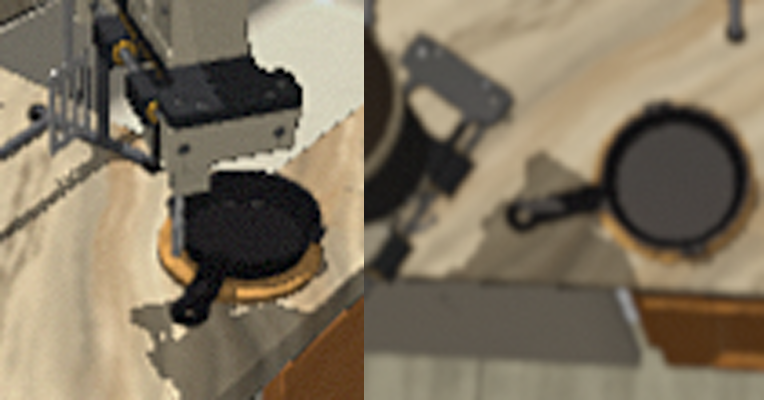

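The scene crop shows the gripper above and behind the eye, the hook's lower end at about (178,250), and the hole's light spot at (190,312). In the top crop the hole is at about (522,213). Now I'll fit the pan silhouette on the clean start pictures.

```bash
cat > panfit.py <<'E'
from fit import *
from scipy.optimize import minimize
a=np.linspace(0,2*np.pi,60)
def circ(r,z,x=0): return np.c_[x+r*np.cos(a),r*np.sin(a),0*a+z]
parts=[np.r_[circ(.061,.030),circ(.048,0)],
  np.r_[[(x,y,z) for x in (.05,.122) for y in (-.012,.012) for z in (.023,.029)]],
  np.r_[circ(.015,.023,.122),circ(.015,.029,.122)]]
def sil_pan(c,p,S=4,box=(240,200,120,110)):
    x0,y0,w,h=box;im=np.zeros((h*S,w*S),np.uint8);R=Ro.from_euler("z",p[2]).as_matrix()
    for q in parts:
        uv=np.array([proj(c,R@k+[p[0],p[1],.01]) for k in q])
        cv2.fillConvexPoly(im,cv2.convexHull(np.round((uv-[x0,y0]+.5)*S*16).astype(int)),255,shift=4)
    return cv2.resize(im,(w,h),interpolation=cv2.INTER_AREA)/255.
E
python3 - <<'E'
from panfit import *
def cost(p,c,m,box): return np.mean((sil_pan(c,p,box=box)-m)**2)
masks={}
for c,box in (("scene",(255,235,80,75)),("top",(210,205,110,80))):
    im=cv2.imread(f"pics/{c}0.png").astype(float);x0,y0,w,h=box
    v=im[y0:y0+h,x0:x0+w].max(2);m=np.clip((105-v)/45,0,1)
    lab=cv2.connectedComponentsWithStats((m>.5).astype(np.uint8));
    k=1+np.argmax(lab[2][1:,4]);keep=cv2.dilate((lab[1]==k).astype(np.uint8),np.ones((3,3)))
    # fill interior
    ct,_=cv2.findContours((lab[1]==k).astype(np.uint8),cv2.RETR_EXTERNAL,cv2.CHAIN_APPROX_NONE)
    f=np.zeros(m.shape,np.uint8);cv2.drawContours(f,ct,-1,1,-1);inn=cv2.erode(f,np.ones((3,3)))
    m=np.where(inn>0,1,m*keep)
    r=min((minimize(cost,[.4528,.0575,y],args=(c,m,box),method="Nelder-Mead",options=dict(initial_simplex=np.array([[.4528,.0575,y],[.465,.0575,y],[.4528,.07,y],[.4528,.0575,y+.1]]),xatol=1e-5,fatol=1e-8)) for y in (1.87,)),key=lambda r:r.fun)
    p=r.x;print(c,p,r.fun,"hole",p[:2]+.122*np.array([np.cos(p[2]),np.sin(p[2])]))
    cv2.imwrite(f"pics/m_{c}.png",cv2.resize(np.hstack([m*255,sil_pan(c,p,box=box)*255,im[y0:y0+h,x0:x0+w].mean(2)]).astype(np.uint8),None,fx=2.4,fy=2.4))
E
python3 -c "
import cv2,numpy as np
a=cv2.imread('pics/m_scene.png');b=cv2.imread('pics/m_top.png')
w=max(a.shape[1],b.shape[1]);o=np.zeros((a.shape[0]+b.shape[0],w,3),np.uint8);o[:a.shape[0],:a.shape[1]]=a;o[a.shape[0]:,:b.shape[1]]=b;cv2.imwrite('pics/m.png',o);print(o.shape)"
```

```text
Traceback (most recent call last):
  File "panfit.py", line 11, in sil_pan
    uv=np.array([proj(c,R@k+[p[0],p[1],.01]) for k in q])
                 ~~~~^^^^^^^^^^^^^^^^^^^^^^^
  File "h.py", line 4, in proj
    k=calibration(c);E=np.array(k["extrinsics"]);p=E[:3,:3]@np.array(P)+E[:3,3]
ValueError: time passes only in moves, steps and waits
[ WARN:0@0.005] global loadsave.cpp:275 findDecoder imread_('pics/m_scene.png'): can't open/read file: check file path/integrity
[ WARN:0@0.006] global loadsave.cpp:275 findDecoder imread_('pics/m_top.png'): can't open/read file: check file path/integrity
Traceback (most recent call last):
AttributeError: 'NoneType' object has no attribute 'shape'
```

```bash
sed -i 's/^from station import \*/from station import *\nfrom station import calibration as _c\nimport functools\ncalibration=functools.lru_cache(None)(_c)/' h.py; cat > pf.py <<'E'
from panfit import *
def cost(p,c,m,box): return np.mean((sil_pan(c,p,box=box)-m)**2)
for c,box in (("scene",(255,235,80,75)),("top",(210,205,110,80))):
    im=cv2.imread(f"pics/{c}0.png").astype(float);x0,y0,w,h=box
    for T in (95,110):
        v=im[y0:y0+h,x0:x0+w].max(2);m=np.clip((T-v)/45,0,1)
        lab=cv2.connectedComponentsWithStats((m>.5).astype(np.uint8));k=1+np.argmax(lab[2][1:,4]);b=(lab[1]==k).astype(np.uint8)
        ct,_=cv2.findContours(b,cv2.RETR_EXTERNAL,cv2.CHAIN_APPROX_NONE)
        f=np.zeros(m.shape,np.uint8);cv2.drawContours(f,ct,-1,1,-1)
        m=np.where(cv2.erode(f,np.ones((3,3)))>0,1,m*cv2.dilate(b,np.ones((3,3))))
        x=np.array([.4528,.0575,1.87]);S=np.vstack([x,x+[.012,0,0],x+[0,.012,0],x+[0,0,.1]])
        r=minimize(cost,x,args=(c,m,box),method="Nelder-Mead",options=dict(initial_simplex=S,xatol=1e-5,fatol=1e-8));p=r.x
        print(c,T,p.round(4),"resid px",round(r.fun*m.size,1),"area",m.sum().round(),"hole",(p[:2]+.122*np.array([np.cos(p[2]),np.sin(p[2])])).round(4))
E
python3 pf.py
```

```text
scene 95 [0.455  0.0593 1.8774] resid px 56.7 area 1127.0 hole [0.4182 0.1756]
scene 110 [0.4548 0.0605 1.8775] resid px 45.2 area 1156.0 hole [0.418  0.1768]
top 95 [0.4506 0.0605 1.8315] resid px 302.5 area 1044.0 hole [0.4192 0.1783]
top 110 [0.4511 0.0599 1.8741] resid px 123.5 area 1212.0 hole [0.4146 0.1763]
```

```bash
python3 -m handwheel '[{"delta_pos":[0,0,-0.7],"dr":[0,0,0]},{"delta_pos":[0,0,-0.7],"dr":[0,0,0]},{"delta_pos":[0,0,-0.7],"dr":[0,0,0]},{"delta_pos":[0,0,-0.7],"dr":[0,0,0]},{"delta_pos":[0,0,-0.6],"dr":[0,0,0]},{"delta_pos":[0,0,-0.5],"dr":[0,0,0]},{"delta_pos":[0,0,-0.3],"dr":[0,0,0]},{"delta_pos":[0,0,-0.2],"dr":[0,0,0]},{"delta_pos":[0,0,0],"dr":[0,0,0]},{"delta_pos":[0,0,0],"dr":[0,0,0]}]'; python3 - <<'E'
from h import *
print(get_state()["eef_pos"])
I=[]
for i in range(3):
    im=grab_frame("scene"); I.append(im.astype(float)); print([np.round(y["location"],1) for n in ("hook_tip","hook_seat") for y in mark_of("scene",n)[:1]])
s=np.mean(I,0)[:,:,::-1].astype(np.uint8);cv2.imwrite("pics/i_full.png",s)
cv2.imwrite("pics/i.png",cv2.resize(s[245:320,235:335],(800,600),interpolation=cv2.INTER_CUBIC))
E
```

```text
t: 14.25
eef_pos: [0.3861, 0.2379, 0.0961]
ee_rot: [3.141, -0.001, 1.02]
force: [0.2, -0.6, -1.6]
width: 0.028
gripper_force: 50.0
[0.3860581  0.23792248 0.09607409]
[array([275.4, 304.5]), array([278.2, 316.6])]
[array([276.9, 302.6]), array([278. , 314.9])]
[array([274.1, 306.5]), array([280.1, 313.3])]
```

View pics/i.png

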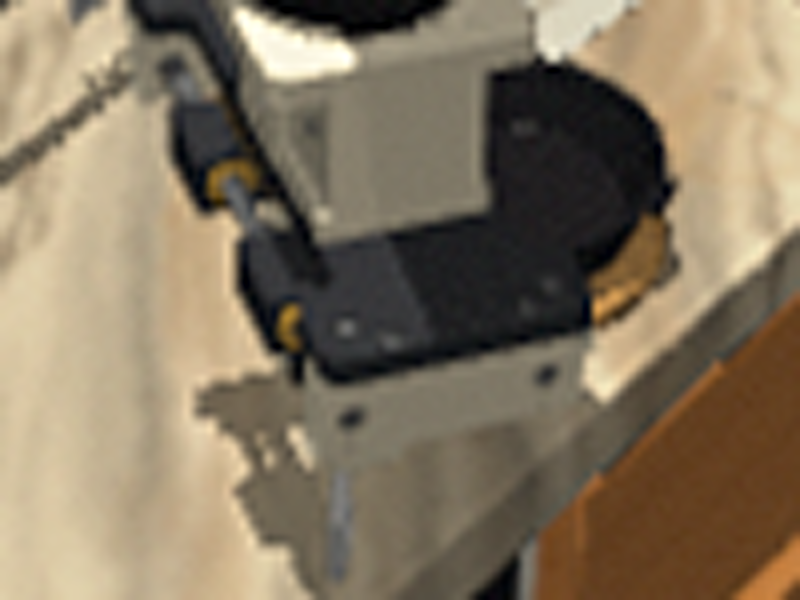

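The gripper hides the tip and the hole. Only the hook's lower back shows, edge-on, at crop x about 338 (rows 480–575), which is column 277.3, with its bottom near (277,316.5).

```bash
python3 - <<'E'
from fit import *
s=cv2.imread("pics/i_full.png").astype(float)
tcp=get_state()["eef_pos"];yaw=1.0195-np.pi/2;th=np.radians(-31)
# grip-frame offsets from near fit (hook frame)
for nm,off,tl in (("fit",(.0012,-.0038,-.0005),(2.7,-1.3)),("zero",(0,0,0),(0,0))):
    R=Ro.from_euler("z",yaw).as_matrix();o=tcp+R@np.array(off);R=R@Ro.from_euler("xy",tl,degrees=True).as_matrix();o=o-R@[0,0,.0345]
    P=lambda l:o+R@np.array(l)/1000
    c,s_=np.cos(th),np.sin(th)
    print(nm,"bottom",proj("scene",P((0,0,-49.5))).round(1),"back-23",proj("scene",P((-12*c,-12*s_,-23))).round(1),"back-37",proj("scene",P((-12*c,-12*s_,-37.5))).round(1),"tip",P((12*c,12*s_,-33)).round(4),proj("scene",P((12*c,12*s_,-33))).round(1))
k=s[300:320,268:288].mean(2)
for r in range(302,320): print(r,s[r,270:286,0].astype(int)-s[r,270:286,2].astype(int))
E
```

```text
fit bottom [275.8 315.3] back-23 [275.6 310.9] back-37 [275.2 315.2] tip [0.3934 0.225  0.0278] [277.3 307.2]
zero bottom [276.3 316.1] back-23 [275.5 311.6] back-37 [275.4 315.9] tip [0.3914 0.227  0.0283] [277.4 307.9]
302 [-27 -27 -42 -51 -35 -27 -22 -25 -27 -23 -24 -22 -24 -24 -28 -31]
303 [-29 -30 -26 -43 -34 -30 -24 -18 -21 -24 -25 -31 -30 -30 -35 -34]
304 [-28 -28 -28 -27 -27 -34 -18  -7 -14 -26 -32 -32 -34 -32 -32 -33]
305 [-31 -28 -29 -28 -27 -35 -16  -2 -12 -29 -35 -31 -32 -33 -30 -30]
306 [-28 -28 -30 -27 -28 -32 -12  -4 -11 -33 -34 -32 -32 -32 -31 -31]
307 [-28 -29 -27 -27 -27 -31 -11  -4  -8 -26 -34 -31 -33 -32 -33 -31]
308 [-26 -28 -28 -27 -29 -27  -9  -3  -2 -25 -33 -33 -32 -32 -31 -29]
309 [-27 -28 -29 -27 -30 -27 -11  -4  -1 -26 -34 -34 -32 -32 -32 -30]
310 [-26 -26 -29 -29 -27 -23  -8  -5  -5 -25 -33 -34 -31 -31 -32 -29]
311 [-28 -28 -27 -28 -30 -23  -6  -2  -4 -25 -35 -31 -30 -32 -33 -32]
312 [-23 -26 -26 -28 -29 -24  -7  -2  -9 -28 -34 -32 -33 -31 -31 -32]
313 [-44 -31 -25 -27 -30 -23  -5  -1  -8 -28 -33 -30 -33 -32 -30 -31]
314 [-56 -41 -25 -26 -30 -22  -6  -1 -12 -32 -33 -31 -34 -31 -31 -30]
315 [-53 -38 -25 -28 -29 -22  -6  -2 -20 -32 -33 -31 -31 -33 -31 -30]
316 [-52 -42 -29 -26 -27 -23  -5   2 -23 -32 -31 -30 -32 -33 -33 -31]
317 [-47 -52 -32 -22 -28 -26 -17 -13 -32 -34 -31 -29 -33 -32 -35 -32]
318 [-49 -51 -43 -29 -26 -29 -30 -31 -34 -32 -32 -32 -33 -33 -32 -28]
319 [-47 -49 -50 -44 -30 -26 -31 -35 -30 -33 -31 -33 -33 -32 -25 -22]
```

```bash
cat > fz.py <<'E'
from h import *
np.set_printoptions(precision=2,suppress=True)
F=[];M=[]
for i in range(8): grab_frame("scene");g=get_state();F.append(g["force"]);M.append(g["moment"])
F=np.array(F);print("F",F.mean(0),"sd",F.std(0)/8**.5,"M",np.mean(M,0).round(3),"t",g["t"],"p",g["eef_pos"].round(4))
E
python3 fz.py; python3 -m handwheel '[{"delta_pos":[0.1,-0.16,0],"dr":[0,0,0]},{"delta_pos":[0.12,-0.21,0],"dr":[0,0,0]},{"delta_pos":[0.12,-0.21,0],"dr":[0,0,0]},{"delta_pos":[0.12,-0.21,0],"dr":[0,0,0]},{"delta_pos":[0.12,-0.21,0],"dr":[0,0,0]},{"delta_pos":[0.12,-0.21,0],"dr":[0,0,0]},{"delta_pos":[0.12,-0.21,0],"dr":[0,0,0]},{"delta_pos":[0.1,-0.18,0],"dr":[0,0,0]},{"delta_pos":[0,0,0],"dr":[0,0,0]},{"delta_pos":[0,0,0],"dr":[0,0,0]}]'; python3 fz.py
```

```text
F [-0.13 -0.05 -0.37] sd [0.21 0.13 0.2 ] M [-0.14  0.07  0.01] t 15.1 p [0.39 0.24 0.1 ]
t: 16.1
eef_pos: [0.4135, 0.1895, 0.0956]
ee_rot: [3.142, -0.0, 1.019]
force: [-0.6, 1.1, -1.0]
width: 0.0284
gripper_force: 50.0
F [-0.    0.02 -0.49] sd [0.14 0.19 0.19] M [-0.14  0.07  0.01] t 16.5 p [0.41 0.19 0.1 ]
```

```bash
python3 -m handwheel '[{"delta_pos":[0,0,0.07],"dr":[0,0,0]},{"delta_pos":[0,0,0.07],"dr":[0,0,0]},{"delta_pos":[0,0,0.07],"dr":[0,0,0]},{"delta_pos":[0,0,0],"dr":[0,0,0]}]' ; python3 fz.py;  python3 -m handwheel '[{"delta_pos":[0,0,0.07],"dr":[0,0,0]},{"delta_pos":[0,0,0],"dr":[0,0,0]},{"delta_pos":[0,0,0],"dr":[0,0,0]}]' ; python3 fz.py
```

```text
t: 16.9
eef_pos: [0.4134, 0.1897, 0.1023]
ee_rot: [3.142, -0.0, 1.02]
force: [0.2, 1.1, 0.3]
width: 0.0284
gripper_force: 50.0
F [-0.19 -0.11 -0.21] sd [0.15 0.17 0.15] M [-0.15  0.17  0.01] t 17.3 p [0.41 0.19 0.1 ]
t: 17.6
eef_pos: [0.4134, 0.1896, 0.1041]
ee_rot: [-3.142, -0.0, 1.02]
force: [-1.2, -0.1, 0.4]
width: 0.028
gripper_force: 50.0
F [-0.82  0.18 -0.21] sd [0.19 0.08 0.19] M [-0.14  0.43 -0.01] t 18.0 p [0.41 0.19 0.1 ]
```

```bash
python3 -m handwheel '[{"delta_pos":[-0.04,0,0],"dr":[0,0,0]},{"delta_pos":[0,0,0],"dr":[0,0,0]},{"delta_pos":[0,0,0],"dr":[0,0,0]}]' ; python3 fz.py;  python3 -m handwheel '[{"delta_pos":[0,0,0.07],"dr":[0,0,0]},{"delta_pos":[0,0,0],"dr":[0,0,0]},{"delta_pos":[0,0,0],"dr":[0,0,0]}]' ; python3 fz.py
```

```text
t: 18.3
eef_pos: [0.4123, 0.1897, 0.1041]
ee_rot: [3.141, -0.0, 1.02]
force: [-0.9, -0.4, -0.1]
width: 0.0282
gripper_force: 50.0
F [ 0.18  0.01 -0.6 ] sd [0.19 0.17 0.14] M [-0.14  0.08  0.  ] t 18.7 p [0.41 0.19 0.1 ]
t: 19.0
eef_pos: [0.4123, 0.1897, 0.1062]
ee_rot: [3.142, -0.0, 1.02]
force: [0.3, -0.9, -0.4]
width: 0.0283
gripper_force: 50.0
F [ 0.05  0.22 -0.45] sd [0.18 0.21 0.19] M [-0.14  0.07 -0.01] t 19.4 p [0.41 0.19 0.11]
```

```bash
python3 -m handwheel '[{"delta_pos":[0,0,0.08],"dr":[0,0,0]},{"delta_pos":[0,0,0.07],"dr":[0,0,0]},{"delta_pos":[0,0,0.05],"dr":[0,0,0]},{"delta_pos":[0,0,0],"dr":[0,0,0]},{"delta_pos":[0,0,0],"dr":[0,0,0]}]' ; python3 fz.py; python3 - <<'E'
from h import *
s=grab_frame("scene")[:,:,::-1];t=grab_frame("top")[:,:,::-1]
cv2.imwrite("pics/j.png",np.hstack([cv2.resize(I,(400,400),interpolation=cv2.INTER_CUBIC) for I in (s[240:320,250:330],t[205:285,205:285])]))
E
```

```text
t: 19.9
eef_pos: [0.412, 0.1893, 0.112]
ee_rot: [-3.141, 0.001, 1.02]
force: [0.5, -2.8, -3.8]
width: 0.0281
gripper_force: 49.9
F [ 0.68 -1.93 -3.58] sd [0.08 0.18 0.13] M [-0.98 -0.2  -0.02] t 20.3 p [0.41 0.19 0.11]
```

View pics/j.png

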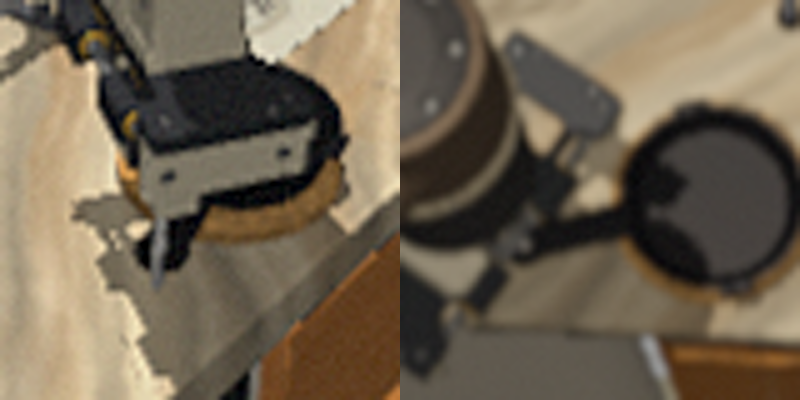

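The hook passes up at the eye: its wire is in front of the eye at crop (158,260), and the pan still sits on the trivet with its yaw unchanged. The forces agree with the tip being through, since the wire is now binding on the loop's bend. Next I lift along the tipping arc.

```bash
python3 -m handwheel '[{"delta_pos":[0.03,-0.095,0],"dr":[0,0,0]},{"delta_pos":[0,0,0],"dr":[0,0,0]}]'; python3 fz.py; python3 -m handwheel '[{"delta_pos":[0.03,-0.08,0.08],"dr":[0,0,0]},{"delta_pos":[0.03,-0.08,0.15],"dr":[0,0,0]},{"delta_pos":[0.03,-0.08,0.2],"dr":[0,0,0]},{"delta_pos":[0.03,-0.08,0.2],"dr":[0,0,0]},{"delta_pos":[0.03,-0.08,0.2],"dr":[0,0,0]},{"delta_pos":[0,0,0],"dr":[0,0,0]},{"delta_pos":[0,0,0],"dr":[0,0,0]}]'; python3 fz.py
```

```text
t: 20.6
eef_pos: [0.4135, 0.1874, 0.1124]
ee_rot: [-3.142, -0.002, 1.02]
force: [-1.2, 2.1, -2.8]
width: 0.0285
gripper_force: 49.9
F [-0.33  1.75 -2.95] sd [0.18 0.23 0.2 ] M [0.61 0.23 0.02] t 21.0 p [0.41 0.19 0.11]
t: 21.7
eef_pos: [0.4176, 0.1747, 0.1372]
ee_rot: [3.142, -0.001, 1.019]
force: [-1.4, 2.7, -2.2]
width: 0.0282
gripper_force: 49.9
F [-0.74  2.73 -2.37] sd [0.17 0.22 0.1 ] M [ 1.02  0.41 -0.  ] t 22.1 p [0.42 0.17 0.14]
```

```bash
python3 -m handwheel '[{"delta_pos":[0,0,0.15],"dr":[0,0,0]},{"delta_pos":[0,0,0.2],"dr":[0,0,0]},{"delta_pos":[0.01,-0.04,0.2],"dr":[0,0,0]},{"delta_pos":[0.02,-0.06,0.2],"dr":[0,0,0]},{"delta_pos":[0.03,-0.09,0.2],"dr":[0,0,0]},{"delta_pos":[0.03,-0.09,0.2],"dr":[0,0,0]},{"delta_pos":[0.03,-0.09,0.2],"dr":[0,0,0]},{"delta_pos":[0,0,0],"dr":[0,0,0]},{"delta_pos":[0,0,0],"dr":[0,0,0]}]'; python3 fz.py
```

```text
t: 23.0
eef_pos: [0.4213, 0.1637, 0.1777]
ee_rot: [-3.142, -0.001, 1.019]
force: [0.1, -0.2, -3.8]
width: 0.0286
gripper_force: 49.9
F [ 0.02 -0.78 -3.8 ] sd [0.18 0.22 0.14] M [-0.46 -0.04 -0.  ] t 23.4 p [0.42 0.16 0.18]
```

```bash
python3 -m handwheel '[{"delta_pos":[0.04,-0.14,0.2],"dr":[0,0,0]},{"delta_pos":[0.05,-0.16,0.2],"dr":[0,0,0]},{"delta_pos":[0.05,-0.17,0.2],"dr":[0,0,0]},{"delta_pos":[0.06,-0.18,0.2],"dr":[0,0,0]},{"delta_pos":[0.06,-0.2,0.2],"dr":[0,0,0]},{"delta_pos":[0.06,-0.2,0.2],"dr":[0,0,0]},{"delta_pos":[0.06,-0.2,0.2],"dr":[0,0,0]},{"delta_pos":[0,0,0],"dr":[0,0,0]}]'; python3 fz.py;  python3 -m handwheel '[{"delta_pos":[0.06,-0.2,0.2],"dr":[0,0,0]},{"delta_pos":[0.06,-0.2,0.2],"dr":[0,0,0]},{"delta_pos":[0.06,-0.2,0.2],"dr":[0,0,0]},{"delta_pos":[0.06,-0.18,0.2],"dr":[0,0,0]},{"delta_pos":[0.06,-0.16,0.2],"dr":[0,0,0]},{"delta_pos":[0.03,-0.1,0.2],"dr":[0,0,0]},{"delta_pos":[0,0,0],"dr":[0,0,0]},{"delta_pos":[0,0,0],"dr":[0,0,0]}]'; python3 fz.py
```

```text
t: 24.2
eef_pos: [0.4332, 0.1257, 0.2206]
ee_rot: [3.141, -0.001, 1.019]
force: [-1.2, 2.1, -0.8]
width: 0.0285
gripper_force: 49.9
F [-1.34  2.97  0.52] sd [0.12 0.18 0.19] M [ 1.08  0.43 -0.01] t 24.6 p [0.43 0.13 0.22]
t: 25.4
eef_pos: [0.4429, 0.0952, 0.256]
ee_rot: [3.141, -0.001, 1.019]
force: [-0.2, 0.2, -2.6]
width: 0.0281
gripper_force: 49.9
F [-0.52  0.68 -1.35] sd [0.15 0.13 0.1 ] M [0.15 0.19 0.  ] t 25.8 p [0.44 0.1  0.26]
```

```bash
python3 -m handwheel '[{"delta_pos":[0,0,0.1],"dr":[0,0,0]},{"delta_pos":[0,0,0.15],"dr":[0,0,0]},{"delta_pos":[0,0,0.15],"dr":[0,0,0]},{"delta_pos":[0,0,0.15],"dr":[0,0,0]},{"delta_pos":[0,0,0.15],"dr":[0,0,0]},{"delta_pos":[0,0,0.15],"dr":[0,0,0]},{"delta_pos":[0,0,0],"dr":[0,0,0]},{"delta_pos":[0,0,0],"dr":[0,0,0]}]'; python3 fz.py;  python3 -m handwheel '[{"delta_pos":[0,0,0.2],"dr":[0,0,0]},{"delta_pos":[0,0,0.25],"dr":[0,0,0]},{"delta_pos":[0,0,0.3],"dr":[0,0,0]},{"delta_pos":[0,0,0.4],"dr":[0,0,0]},{"delta_pos":[0,0,0.4],"dr":[0,0,0]},{"delta_pos":[0,0,0.4],"dr":[0,0,0]},{"delta_pos":[0,0,0.4],"dr":[0,0,0]},{"delta_pos":[0,0,0.3],"dr":[0,0,0]},{"delta_pos":[0,0,0.2],"dr":[0,0,0]},{"delta_pos":[0,0,0],"dr":[0,0,0]}]'; python3 fz.py
```

```text
t: 26.6
eef_pos: [0.4424, 0.095, 0.281]
ee_rot: [-3.141, -0.0, 1.02]
force: [1.2, 0.1, -8.6]
width: 0.028
gripper_force: 49.9
F [ 0.11 -0.6  -8.08] sd [0.15 0.19 0.25] M [-0.26  0.04  0.02] t 27.0 p [0.44 0.09 0.28]
t: 28.0
eef_pos: [0.4429, 0.0951, 0.3674]
ee_rot: [3.141, -0.001, 1.02]
force: [1.4, 0.1, -8.5]
width: 0.0282
gripper_force: 49.9
F [ 0.17 -0.3  -7.74] sd [0.16 0.24 0.11] M [-0.19  0.07  0.01] t 28.4 p [0.44 0.09 0.37]
```

```bash
python3 -m handwheel '[{"delta_pos":[0.02,0.04,0.01],"dr":[0,0,-1]},{"delta_pos":[0.05,0.1,0.012],"dr":[0,0,-2]},{"delta_pos":[0.05,0.1,0.012],"dr":[0,0,-3]},{"delta_pos":[0.05,0.1,0.012],"dr":[0,0,-4]},{"delta_pos":[0.05,0.1,0.012],"dr":[0,0,-4]},{"delta_pos":[0.05,0.1,0.012],"dr":[0,0,-4]},{"delta_pos":[0.05,0.1,0.012],"dr":[0,0,-4]},{"delta_pos":[0.05,0.1,0.012],"dr":[0,0,-4]},{"delta_pos":[0.05,0.1,0.012],"dr":[0,0,-4]},{"delta_pos":[0.05,0.1,0.012],"dr":[0,0,-4]}]' && python3 -m handwheel '[{"delta_pos":[0.05,0.1,0.012],"dr":[0,0,-4]},{"delta_pos":[0.05,0.1,0.012],"dr":[0,0,-4]},{"delta_pos":[0.05,0.1,0.012],"dr":[0,0,-4]},{"delta_pos":[0.05,0.1,0.012],"dr":[0,0,-4]},{"delta_pos":[0.05,0.1,0.012],"dr":[0,0,-4]},{"delta_pos":[0.05,0.1,0.012],"dr":[0,0,-4]},{"delta_pos":[0.05,0.1,0.012],"dr":[0,0,-4]},{"delta_pos":[0.05,0.1,0.012],"dr":[0,0,-4]},{"delta_pos":[0.05,0.1,0.012],"dr":[0,0,-4]},{"delta_pos":[0.05,0.1,0.012],"dr":[0,0,-4]}]' && python3 -m handwheel '[{"delta_pos":[0.05,0.1,0.012],"dr":[0,0,-4]},{"delta_pos":[0.05,0.1,0.012],"dr":[0,0,-4]},{"delta_pos":[0.05,0.1,0.012],"dr":[0,0,-4]},{"delta_pos":[0.05,0.1,0.012],"dr":[0,0,-4]},{"delta_pos":[0.05,0.1,0.012],"dr":[0,0,-4]},{"delta_pos":[0.05,0.1,0.012],"dr":[0,0,-4]},{"delta_pos":[0.05,0.1,0.012],"dr":[0,0,-4]},{"delta_pos":[0.05,0.1,0.012],"dr":[0,0,-4]},{"delta_pos":[0.05,0.1,0.012],"dr":[0,0,-4]},{"delta_pos":[0.05,0.1,0.012],"dr":[0,0,-4]}]'; python3 fz.py
```

```text
t: 29.4
eef_pos: [0.4567, 0.1234, 0.37]
ee_rot: [3.142, 0.0, 0.423]
force: [-0.0, -0.1, -7.8]
width: 0.0279
gripper_force: 49.9
t: 30.4
eef_pos: [0.4718, 0.1534, 0.3736]
ee_rot: [3.141, 0.0, -0.275]
force: [-0.4, -0.1, -8.6]
width: 0.0283
gripper_force: 49.9
t: 31.4
eef_pos: [0.4868, 0.1834, 0.3771]
ee_rot: [3.141, -0.0, -0.974]
force: [-0.1, 0.9, -7.2]
width: 0.0281
gripper_force: 49.9
F [ 0.09  0.63 -7.93] sd [0.27 0.18 0.21] M [ 0.03  0.07 -0.01] t 31.8 p [0.49 0.18 0.38]
```

```bash
python3 -m handwheel '[{"delta_pos":[0.06,0.1,0.03],"dr":[0,0,-4]},{"delta_pos":[0.06,0.1,0.03],"dr":[0,0,-4]},{"delta_pos":[0.06,0.1,0.03],"dr":[0,0,-4]},{"delta_pos":[0.06,0.1,0.03],"dr":[0,0,-4]},{"delta_pos":[0.06,0.1,0.03],"dr":[0,0,-4]},{"delta_pos":[0.06,0.1,0.03],"dr":[0,0,-4]},{"delta_pos":[0.06,0.1,0.03],"dr":[0,0,-3]},{"delta_pos":[0.06,0.1,0.03],"dr":[0,0,-2.7]},{"delta_pos":[0.06,0.1,0.03],"dr":[0,0,-2]},{"delta_pos":[0,0,0],"dr":[0,0,0]}]'; python3 fz.py; python3 - <<'E'
from h import *
grab_frame("scene");grab_frame("top");p=get_state()["eef_pos"];print(p.round(4))
for n,z in (("hook_crown",p[2]+.012),("hook_seat",p[2]-.081),("hole",p[2]-.081)):
  for c in ("scene","top"):
    l=mark_of(c,n)[:1]
    if l: print(n,c,np.round(l[0]["location"],1),round(l[0]["conf"],2),"exp",proj(c,[p[0],p[1],z]).round(1))
cv2.imwrite("pics/k_full.png",grab_frame("scene")[:,:,::-1])
E
```

```text
t: 32.8
eef_pos: [0.5029, 0.2103, 0.3853]
ee_rot: [3.142, -0.0, -1.523]
force: [-0.3, 0.2, -7.2]
width: 0.0282
gripper_force: 49.9
F [ 0.01  0.19 -8.14] sd [0.15 0.21 0.23] M [ 0.05  0.06 -0.01] t 33.2 p [0.5  0.21 0.39]
[0.5027 0.21   0.3854]
hook_crown scene [244.6 155.5] 0.62 exp [246.9 157.6]
hook_seat scene [246.  195.3] 0.65 exp [247.6 194.6]
hole scene [246.5 196.9] 0.86 exp [247.6 194.6]
hole top [208.5 206.5] 0.96 exp [209.  202.7]
```

```bash
python3 -m handwheel '[{"delta_pos":[0.08,0,-0.02],"dr":[0,0,0]},{"delta_pos":[0.16,0,-0.06],"dr":[0,0,0]},{"delta_pos":[0.24,0.01,-0.09],"dr":[0,0,0]},{"delta_pos":[0.32,0.02,-0.12],"dr":[0,0,0]},{"delta_pos":[0.36,0.02,-0.14],"dr":[0,0,0]},{"delta_pos":[0.36,0.02,-0.14],"dr":[0,0,0]},{"delta_pos":[0.32,0.02,-0.12],"dr":[0,0,0]},{"delta_pos":[0.24,0.01,-0.09],"dr":[0,0,0]},{"delta_pos":[0.16,0,-0.06],"dr":[0,0,0]},{"delta_pos":[0.1,0,-0.04],"dr":[0,0,0]}]'; python3 fz.py
```

```text
t: 34.65
eef_pos: [0.5734, 0.2131, 0.3586]
ee_rot: [3.141, -0.0, -1.523]
force: [-0.1, -0.2, -8.9]
width: 0.0283
gripper_force: 49.9
F [ 0.07 -0.15 -7.94] sd [0.18 0.29 0.17] M [-0.06  0.1   0.  ] t 35.05 p [0.57 0.21 0.36]
```

```bash
python3 -m handwheel '[{"delta_pos":[0.1,0,-0.055],"dr":[0,0,0]},{"delta_pos":[0.2,0.01,-0.112],"dr":[0,0,0]},{"delta_pos":[0.22,0.01,-0.125],"dr":[0,0,0]},{"delta_pos":[0.22,0.01,-0.125],"dr":[0,0,0]},{"delta_pos":[0.2,0.01,-0.112],"dr":[0,0,0]},{"delta_pos":[0.15,0,-0.085],"dr":[0,0,0]},{"delta_pos":[0.1,0,-0.055],"dr":[0,0,0]},{"delta_pos":[0,0,0],"dr":[0,0,0]}]'; python3 fz.py; python3 -m handwheel '[{"delta_pos":[0.1,0,-0.055],"dr":[0,0,0]},{"delta_pos":[0.15,0,-0.085],"dr":[0,0,0]},{"delta_pos":[0.15,0,-0.085],"dr":[0,0,0]},{"delta_pos":[0.08,0,-0.045],"dr":[0,0,0]},{"delta_pos":[0,0,0],"dr":[0,0,0]}]'; python3 fz.py
```

```text
t: 35.85
eef_pos: [0.609, 0.2143, 0.3383]
ee_rot: [3.141, -0.0, -1.523]
force: [-0.5, 0.6, -7.8]
width: 0.0281
gripper_force: 49.9
F [-0.31  0.13 -7.84] sd [0.11 0.1  0.13] M [-0.01  0.12 -0.01] t 36.25 p [0.61 0.21 0.34]
t: 36.75
eef_pos: [0.6235, 0.2143, 0.33]
ee_rot: [3.141, -0.001, -1.524]
force: [0.2, -0.3, -7.8]
width: 0.0279
gripper_force: 49.9
F [-0.37 -0.14 -7.99] sd [0.14 0.15 0.1 ] M [ 0.01  0.11 -0.  ] t 37.15 p [0.62 0.21 0.33]
```

```bash
python3 -m handwheel '[{"delta_pos":[0,0,-0.1],"dr":[0,0,0]},{"delta_pos":[0,0,-0.17],"dr":[0,0,0]},{"delta_pos":[0,0,-0.2],"dr":[0,0,0]},{"delta_pos":[0,0,-0.2],"dr":[0,0,0]},{"delta_pos":[0,0,-0.17],"dr":[0,0,0]},{"delta_pos":[0,0,-0.13],"dr":[0,0,0]},{"delta_pos":[0,0,-0.07],"dr":[0,0,0]},{"delta_pos":[0,0,0],"dr":[0,0,0]}]'; python3 fz.py; python3 -m handwheel '[{"delta_pos":[0,0,-0.04],"dr":[0,0,0]},{"delta_pos":[0,0,-0.04],"dr":[0,0,0]},{"delta_pos":[0,0,0],"dr":[0,0,0]}]'; python3 fz.py
```

```text
t: 37.95
eef_pos: [0.623, 0.2143, 0.2992]
ee_rot: [3.141, -0.0, -1.523]
force: [0.0, 0.1, -7.8]
width: 0.0279
gripper_force: 49.9
F [-0.2  -0.21 -8.12] sd [0.14 0.19 0.15] M [0.   0.08 0.01] t 38.35 p [0.62 0.21 0.3 ]
t: 38.65
eef_pos: [0.623, 0.2143, 0.2969]
ee_rot: [3.141, -0.0, -1.523]
force: [0.4, -0.5, -8.9]
width: 0.0282
gripper_force: 49.9
F [-0.03 -0.15 -7.57] sd [0.16 0.1  0.15] M [ 0.01  0.06 -0.  ] t 39.05 p [0.62 0.21 0.3 ]
```

```bash
python3 -m handwheel '[{"delta_pos":[0,0,-0.05],"dr":[0,0,0]},{"delta_pos":[0,0,-0.04],"dr":[0,0,0]},{"delta_pos":[0,0,0],"dr":[0,0,0]}]'; python3 fz.py
```

```text
t: 39.35
eef_pos: [0.6231, 0.2143, 0.2943]
ee_rot: [3.141, -0.0, -1.523]
force: [0.2, 0.1, -7.3]
width: 0.0285
gripper_force: 49.9Traceback (most recent call last):
  File "fz.py", line 4, in <module>
    for i in range(8): grab_frame("scene");g=get_state();F.append(g["force"]);M.append(g["moment"])
                       ~~~~~~~~~~^^^^^^^^^
ValueError: 200 camera calls are used up
```

```bash
Z='{"delta_pos":[0,0,0],"dr":[0,0,0]}'; python3 -m handwheel '[{"delta_pos":[0,0,-0.05],"dr":[0,0,0]},{"delta_pos":[0,0,0],"dr":[0,0,0]},{"delta_pos":[0,0,0],"dr":[0,0,0]}]'|grep -E "eef|force"; python3 -m handwheel '[{"delta_pos":[0,0,-0.05],"dr":[0,0,0]},{"delta_pos":[0,0,0],"dr":[0,0,0]},{"delta_pos":[0,0,0],"dr":[0,0,0]}]'|grep -E "eef|force"
```

```text
eef_pos: [0.6236, 0.2144, 0.2935]
force: [2.3, 0.9, -5.5]
gripper_force: 49.9
eef_pos: [0.6239, 0.2145, 0.293]
force: [1.9, 0.2, 4.3]
gripper_force: 50.0
```

```bash
python3 -m handwheel '[{"delta_pos":[0.03,0,0.03],"dr":[0,0,0]},{"delta_pos":[0,0,0],"dr":[0,0,0]},{"delta_pos":[0,0,0],"dr":[0,0,0]}]' 1 20; python3 -m handwheel '[{"delta_pos":[0,0,0],"dr":[0,0,0]},{"delta_pos":[0,0,0],"dr":[0,0,0]},{"delta_pos":[0,0,0],"dr":[0,0,0]}]' 1 3;  python3 -m handwheel '[{"delta_pos":[0,0,0],"dr":[0,0,0]},{"delta_pos":[0,0,0],"dr":[0,0,0]},{"delta_pos":[0,0,0],"dr":[0,0,0]},{"delta_pos":[0,0,0],"dr":[0,0,0]},{"delta_pos":[0,0,0],"dr":[0,0,0]}]' 0 3
```

```text
t: 40.4
eef_pos: [0.6241, 0.2145, 0.2928]
ee_rot: [-3.141, 0.0, -1.523]
force: [-0.9, 0.1, 3.0]
width: 0.029
gripper_force: 20.0
t: 40.7
eef_pos: [0.6242, 0.2144, 0.2926]
ee_rot: [-3.141, 0.0, -1.523]
force: [3.2, 0.7, 2.3]
width: 0.0296
gripper_force: 3.0
t: 41.2
eef_pos: [0.6239, 0.2143, 0.2922]
ee_rot: [3.141, -0.0, -1.523]
force: [0.4, 0.4, 0.2]
width: 0.0436
gripper_force: 0.0
```

```bash
python3 -m handwheel '[{"delta_pos":[0,0,0],"dr":[0,0,0]},{"delta_pos":[0,0,0],"dr":[0,0,0]},{"delta_pos":[0,0,0],"dr":[0,0,0]},{"delta_pos":[0,0,0],"dr":[0,0,0]},{"delta_pos":[0,0,0],"dr":[0,0,0]},{"delta_pos":[0,0,0.3],"dr":[0,0,0]},{"delta_pos":[0,0,0.5],"dr":[0,0,0]},{"delta_pos":[0,0,0.7],"dr":[0,0,0]},{"delta_pos":[0,0,0.8],"dr":[0,0,0]},{"delta_pos":[0,0,0.8],"dr":[0,0,0]}]' -1 20; for i in 1 2 3 4 5 6; do python3 -m handwheel '[{"delta_pos":[0,0,0],"dr":[0,0,0]},{"delta_pos":[0,0,0],"dr":[0,0,0]},{"delta_pos":[0,0,0],"dr":[0,0,0]},{"delta_pos":[0,0,0],"dr":[0,0,0]},{"delta_pos":[0,0,0],"dr":[0,0,0]},{"delta_pos":[0,0,0],"dr":[0,0,0]},{"delta_pos":[0,0,0],"dr":[0,0,0]},{"delta_pos":[0,0,0],"dr":[0,0,0]},{"delta_pos":[0,0,0],"dr":[0,0,0]},{"delta_pos":[0,0,0],"dr":[0,0,0]}]' >/tmp/o; done; cat /tmp/o; python3 -c "
from station import *
print(job_done())"
```

```text
t: 42.2
eef_pos: [0.624, 0.2142, 0.3871]
ee_rot: [-3.141, 0.0, -1.523]
force: [1.0, -0.6, 0.2]
width: 0.0876
gripper_force: 0.0
t: 48.2
eef_pos: [0.624, 0.2143, 0.3854]
ee_rot: [-3.142, 0.0, -1.523]
force: [-0.3, 0.5, -0.6]
width: 0.0878
gripper_force: 0.0
the job is handed in; nothing more can be done
None
```

The job was handed in at about 48 s: by the force readings, the pan was lifted by the hook alone and now hangs from it on the rail, released and left to settle for 6 s, but the camera calls had run out, so I didn't check the final hang in a picture.

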